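Latch the tow hook onto the pottery crate's pin

ROBOT

A 6-joint arm with a two-finger parallel gripper is mounted at the origin on the work surface. World frame = base frame: x ahead of the robot, y to its left, z up, the work surface at z = 0. Lengths are in m, angles in rad, forces in N, time in s.
With the tool pointing down it reaches from about 0.4 to 0.825 m from the base axis. Payload 7 kg.
Tool frame: the origin (TCP) lies at the very end of the fingers, on their centre line; the grasp point (between the pads) lies grip_depth behind it (grip_depth is the distance from the TCP to the grasp point, in m); z points along the fingers, y is the line along which they close (so a half turn about z gives the same grasp; the last joint's range is limited). The gripper opens to 88 mm and grips with 3 to 60 N. Pads are 19 mm wide; open, the fingers measure 130 mm over their backs; the gripper's body (78 mm by 193 mm) begins 47 mm behind the grasp point.
Start: joints at [1.574, 0.359, 0.012, 0, -1.224, -0.288], TCP at [0.19, 0.648, 0.227] pointing down, gripper open.
Joint ranges: [-3.07, 3.07], [-1.43, 2.12], [-1.02, 1.25], [-3.03, 1.67], [-3.05, -0], [-3.03, 3.03]. Speed limits (rad/s): [2.39, 2.39, 3.01, 3.14, 3.14, 3.14].

INTERFACE

Orientations are given as a rotation vector (axis times angle).
In Python, from rig import * gives the robot as it stands.
- The arm moves only by the tool apply_moves, never from a script. Its argument "motion" is a list that holds one entry, the list of rows, each a list of 5 numbers: the closure, from 0 (fully open) to 1 (shut), then the shift along the tool's x, y, z in cm, then the turn about the tool's z in degrees. In form: [[[jaw, tx, ty, tz, roll], ...]]. A call has exactly 8 rows; each row shifts and turns the commanded pose from where the row before left it, along the tool's axes as they then stand; what a row does not reach is not made up. A row lasts 1/12 s, in which the tool goes at most 41.7 mm and 7.16 degrees, less where a joint would pass 70% of its speed; a pose out of reach is approached as far as the arm can. A call with a gripper value outside its range is refused whole. The fingers move at their own pace and stop on an object; the grip force is fixed at half the most. Time passes only in rows, so rows that do not move let the fingers close, or fill a call up. It gives the time, the measured TCP pose, the force, the opening and the grip force at its end, in the units of the state.
- get_state(): the state, without advancing time (a new reading comes with each control period).
- snapshot(name): name is "side" or "top" or "wrist"; returns a dict with "img" (480x640x3 uint8, blue, green, red), "mtx" (3x3 intrinsics, pixels), "xyz" and "attitude" of the camera in the world; the wrist camera has in their place "T_tool_cam" (4x4, takes a point from camera to tool coordinates, whose origin is the TCP and whose axes are the flange's). Camera axes: x right, y down, z forward; pixel columns grow to the right and rows downward; lengths in m; the calibration is good to about 2 mm. A picture is of the moment at which its call begins: read the wrist's pose just before it. There is no depth.
- sign_off(): hands the job in; it is judged then, once.
The state is a dict: "clock": time; "qpos": joint angles; "qd": joint speeds; "joint_efforts": joint torques, N m; "tool_pos": TCP position; "tool_rot": TCP orientation; "ft_force": force on the tool from outside, world axes, zero at the start; "ft_torque": the same for the moment, N m; "gripper_width": finger opening in m; "gripper_force": force on a finger pad.
Only numpy, scipy, OpenCV 4.12 (cv2) and the standard library are available. Lean on these libraries where they do the work, as an engineer would, in place of code of your own. Each camera call takes 0.05 s, during which the arm holds its last target. There are 200 camera calls.

TASK

Take the blue-handled tow hook and push its open mouth onto the red-capped tow pin at the front of the crate of mugs, until the orange sprung latch gives way and snaps shut again behind the pin. Then let go and leave the hook coupled to the pin, without knocking over or shoving aside any of the pottery that stands about.

Things in the scene. Friction and masses are not known exactly. Their poses are not given: they have to be found in the camera images.
- hook_grip (a point): Centre of the blue handle of the loose tow hook (steel, about 0.4 kg), lying flat. Axes: x towards the hook's mouth, y to its left, z up. The handle is 66 long (x), 24 wide (y) and 40 high from the hook's flat underside; this point is half-way up, 20 above the underside. Grip it from above across its width. The steel fork starts 28 ahead of this point.
- hook_mouth (a point): Middle of the hook's mouth, in the line of the shut latch: 100 ahead of the handle's centre, 7 above the underside. Axes as the handle. The mouth opens to +x. From here: fork 14 thick; two prongs leave a gap from y = -12 to y = 20; its bottom is at x = -52, so a fully seated pin has its axis at x = -44. Ahead, flared guides widen the mouth to y = -27 and y = 30 at x = 18.
- latch (a joint): Orange sprung latch, 6 thick, 30 long, across the mouth, hinged on the left prong. 0 = shut (as at the start; a stop keeps it from opening outward). The pin pushes it inward, up to 1.45 rad, folded along the left prong, leaving y = -12 to 14 free. Its spring needs 3 to 8 N and shuts it behind the pin only once the pin's axis is within 5 of fully seated.
- tow_pin (a point): Fixed upright tow pin; point on its axis, 25 above the table. Axes: x from pin to crate, z up. Brass neck 16 in diameter, free from 4 to 46 above the table; red cap 44 in diameter, 46 to 54 above the table, wider than the hook's gap, so the hook must come onto the neck from the side. It stands on a steel tongue 56 wide, 4 thick, with a ramped front edge 32 before the pin.
- crate: Black crate of mugs, 320 wide, 260 long, 76 high, mugs to 87; cannot be moved. Origin: on the table, under the tow pin; x from the pin to the crate. The crate's front plate is 93 beyond the pin, enough room for the hook when it is pushed along +x.
- jug_mid (a point): Ochre jug, 145 tall, 96 wide, half-way up. Bystander; it or the hook may stand to the left or to the right.
- small_jug_mid (a point): Cream jug with blue bands, 99 tall, 66 wide, half-way up. Bystander, stands to the right of the tow pin (seen from the robot), about 130 away.
- mug_mid (a point): Dark brown cup, 75 tall, 68 wide, half-way up. Bystander, stands to the left of the tow pin, about 130 away.
- bowl_mid (a point): Cream bowl, 42 high, 100 wide, half-way up. Bystander at the right.
- plate_mid (a point): Terracotta plate, 22 high, 140 wide, half-way up. Bystander at the right.
- jar_mid (a point): Blue jar with wooden lid, 110 tall, 76 wide, half-way up. Bystander at the left.
Things that resemble listed ones, but are neither listed nor needed, are in the scene too. Of the things shaped like the part that bears hook_grip, the bare steel one is meant.

How it is judged:
On the way:
1. the pin, in the hook's mouth, pushes the latch inward (past 0.5 rad) (x of tow_pin in the frame of hook_grip between 0.05 and 0.115 m and y of tow_pin in the frame of hook_grip between -0.02 and 0.025 m and z of tow_pin in the frame of hook_grip between -0.03 and 0.03 m and value of joint latch above 0.5 rad), for 0.02 s.
At the end, for the whole second after the job is handed in: The hook is coupled: the pin's neck stands inside the hook's gap, behind the latch (pin axis 45 to 93 mm ahead of the handle's centre, -20 to 25 mm to its left, the hook between tongue and cap), and the latch is shut (below 0.15 rad) (x of tow_pin in the frame of hook_grip between 0.045 and 0.093 m and y of tow_pin in the frame of hook_grip between -0.02 and 0.025 m and z of tow_pin in the frame of hook_grip between -0.03 and 0.03 m and value of joint latch below 0.15 rad); the robot touches nothing.
It fails at once if a piece of pottery is shoved more than 40 mm (distance of any of jug_mid, small_jug_mid, mug_mid, bowl_mid, plate_mid, jar_mid from where it was at the start of the episode above 0.04 m).
It fails at once if a piece of pottery is tipped over (0.6 rad) (angle between any of jug_mid, small_jug_mid, mug_mid, bowl_mid, plate_mid, jar_mid's own z axis and vertical above 0.6 rad).
It also fails if it takes over 43 s, if anything falls off the work surface, if the arm or the gripper's body presses on something with over 40 N, if the wrist force passes 120 N, or if a joint passes its speed limit or range.

## Working session

There is one attempt and no reset: what is moved stays moved. The work goes in short steps, Python scripts to look and compute and a tool call to move; the robot and the scene stay as the last step left them, time stands still between calls to the robot, and variables do not carry over. Pictures are saved under pics/ and viewed, at most 10 in all, crops included, and the job is handed in when it is done.

Besides the shell and the picture viewer there is one more tool, called after "Request:" as name(argument=value, ...) on one line, values as JSON. apply_moves: Moves the arm, as the interface text tells. Its arguments: {"type":"object","properties":{"motion":{"type":"array","items":{"type":"array","items":{"type":"array","items":{"type":"number"}}}}},"required":["motion"]}

```bash
mkdir -p pics; python3 - <<'E'
from rig import *
import cv2
s=get_state();print(s)
for n in("top","side"):
    d=snapshot(n);cv2.imwrite(f"pics/{n}0.png",d["img"]);print(n,d["mtx"],d["xyz"],d["attitude"])
E
```

```text
{'clock': 0.0, 'qpos': array([ 1.57410456e+00,  3.59407171e-01,  1.10693496e-02, -3.77170932e-04,
       -1.22411222e+00, -2.88126725e-01]), 'qd': array([-0.00179894, -0.00037773,  0.00114218, -0.00109965,  0.00122265,
        0.00079815]), 'joint_efforts': array([-2.37888671e-03, -5.82723463e+01,  2.93076038e+01,  6.99756458e+00,
        7.07656582e-03, -1.57113959e-04]), 'tool_pos': array([0.1895254 , 0.64733186, 0.22560927]), 'tool_rot': array([ 3.10809086e+00, -4.45841239e-01, -1.73861007e-04]), 'ft_force': array([-1.18695372,  0.1663285 , -0.48192014]), 'ft_torque': array([-0.02458557,  0.04601396,  0.03530577]), 'gripper_force': 0.0, 'gripper_width': 0.08750059412139687}
top [[507.52882984   0.         318.54480539]
 [  0.         507.52882984 235.1112069 ]
 [  0.           0.           1.        ]] [ 0.30616351 -0.01818252  1.4445198 ] [-2.14569823  2.11794527 -0.14361869]
side [[436.22978731   0.         321.56692253]
 [  0.         436.22978731 244.71130842]
 [  0.           0.           1.        ]] [-0.09601708 -0.68997014  0.66765412] [-2.02116293  0.80775025 -0.42030057]
```

View pics/top0.png

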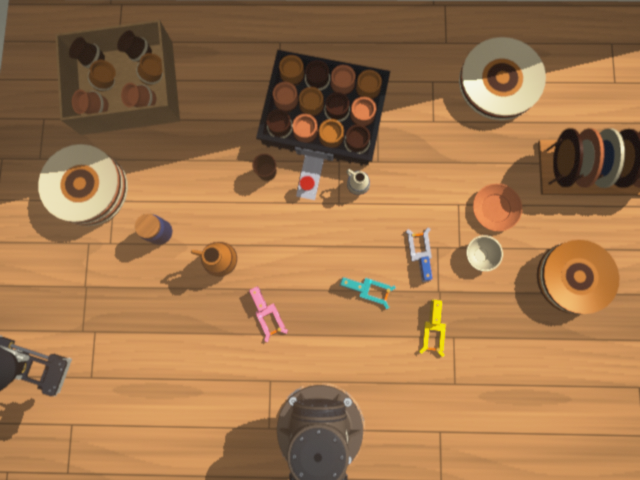

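View pics/side0.png

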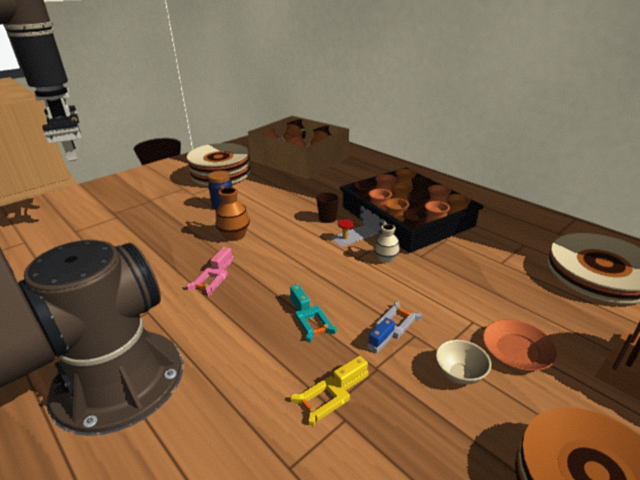

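Top view candidates: pink fork (267,313), teal fork (368,290), yellow fork (433,328), and bare steel fork with blue handle (420,255). I choose the steel one. The red-capped pin is at (307,183), the crate is behind it, the dark cup is at (264,167) and the cream jug at (358,181).

```bash
cat > h.py <<'E'
from rig import *
import cv2, numpy as np
from scipy.spatial.transform import Rotation as Ro
def cam(n):
    s=get_state(); d=snapshot(n)
    if n=="wrist":
        T=np.eye(4);T[:3,:3]=Ro.from_rotvec(s["tool_rot"]).as_matrix();T[:3,3]=s["tool_pos"]
        T=T@d["T_tool_cam"];d["R"],d["p"]=T[:3,:3],T[:3,3]
    else: d["R"],d["p"]=Ro.from_rotvec(d["attitude"]).as_matrix(),np.array(d["xyz"])
    return d
def ray(d,uv,z):
    r=d["R"]@np.linalg.solve(d["mtx"],[uv[0],uv[1],1]);return d["p"]+r*(z-d["p"][2])/r[2]
def blobs(d,lo,hi,n=3):
    m=cv2.inRange(cv2.cvtColor(d["img"],cv2.COLOR_BGR2HSV),lo,hi)
    c,_=cv2.findContours(m,cv2.RETR_EXTERNAL,cv2.CHAIN_APPROX_NONE)
    return sorted(c,key=cv2.contourArea,reverse=True)[:n]
E
python3 - <<'E'
from h import *
d=cam("top")
for nm,lo,hi,z in(("blue",(105,140,60),(125,255,255),.04),("red",(0,200,120),(5,255,255),.054),("red2",(174,180,120),(180,255,255),.054),("steel",(100,25,130),(130,110,255),.014)):
    for c in blobs(d,lo,hi):
        if cv2.contourArea(c)<15: continue
        r=cv2.minAreaRect(c);print(nm,cv2.contourArea(c),r,[ray(d,p,z).round(3)[:2].tolist() for p in [r[0],*cv2.boxPoints(r)]])
for nm,uv,z in(("mug",(264,160),.075),("sjug",(359,177),.09),("bowl",(485,253),.04),("jug",(212,255),.14),("crateL",(272,148),0.076),("crateR",(370,161),.076)):print(nm,ray(d,uv,z))
cv2.imwrite("pics/crop.png",np.hstack([cv2.resize(d["img"][220:290,385:455],(400,400),interpolation=2),cv2.resize(d["img"][140:210,270:340],(400,400),interpolation=2)]))
E
```

```text
blue 44.5 ((425.52703857421875, 265.66217041015625), (15.946702003479004, 6.082762718200684), 80.53767395019531) [[0.443, -0.285], [0.463, -0.274], [0.466, -0.291], [0.422, -0.297], [0.419, -0.28]]
red 90.5 ((306.5, 183.0), (10.0, 11.0), 90.0) [[0.671, 0.047], [0.685, 0.063], [0.685, 0.032], [0.656, 0.032], [0.656, 0.063]]
mug [0.73038923 0.16668744 0.075     ]
sjug [ 0.67963983 -0.09833371  0.09      ]
bowl [ 0.47983048 -0.45014297  0.04      ]
jug [0.4536292  0.28529323 0.14      ]
crateL [0.76519111 0.14511031 0.076     ]
crateR [ 0.72974236 -0.1296792   0.076     ]
```

View pics/crop.png

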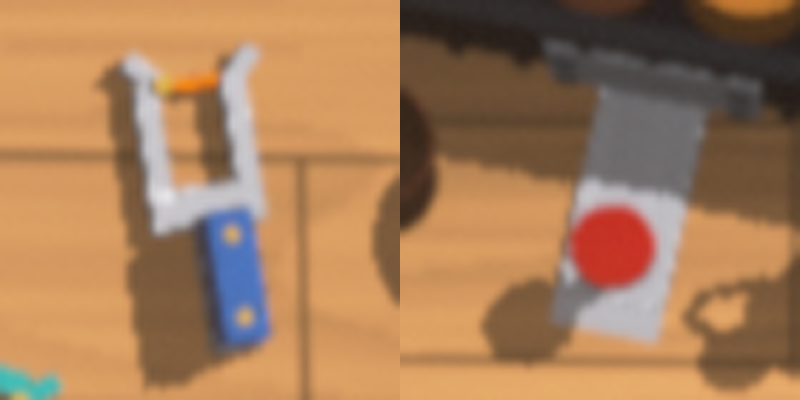

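Crop confirms it: bare steel fork, blue handle with the crop centre at (236,280), i.e. full-image (426,269). The orange latch is at the far end, with the mouth facing away from the robot. Pin and tongue are in the right half, cap at (612,246).

```bash
cat >> h.py <<'E'
def yaw(s):
    m=Ro.from_rotvec(s["tool_rot"]).as_matrix();return np.degrees(np.arctan2(m[1,0],m[0,0]))
def plan(start,*wps,step=3.5,rstep=7.0):
    "start,wps: x,y,z(m),yaw(deg); prints rows tx,ty,tz,roll"
    p=np.array(start,float);out=[]
    for w in wps:
        w=np.array(w,float);d=w-p
        n=int(np.ceil(max(np.linalg.norm(d[:3])*100/step,abs(d[3])/rstep,1)))
        t0=p.copy()
        for i in range(n):
            g=t0+(w-t0)*(i+1)/n;q=(g-p);c,s=np.cos(np.radians(p[3])),np.sin(np.radians(p[3]))
            r=np.round([100*(q[0]*c+q[1]*s),100*(q[0]*s-q[1]*c),-100*q[2],-q[3]],1)
            out.append(r.tolist())
            p=p+np.array([(r[0]*c+r[1]*s)/100,(r[0]*s-r[1]*c)/100,-r[2]/100,-r[3]])
        
    for i in range(0,len(out),8):print(out[i:i+8])
    print("end",p.round(4))
E
python3 - <<'E'
from h import *
d=cam("top")
P=lambda u,v,z,k:ray(d,(385-115*k+u*.175,220-80*k+v*.175),z)
for a,b,z,k in(((246,344),(226,212),.04,0),((610,340),(655,95),.004,1),((150,215),(140,90),.014,0)):
    A,B=P(*a,z,k),P(*b,z,k);v=B-A;print(A,B,(A+B)/2,np.degrees(np.arctan2(v[1],v[0])))
print(cam("wrist")["T_tool_cam"].round(3))
s=get_state();print(s["tool_pos"],yaw(s))
plan((*s["tool_pos"],yaw(s)),(.45,.2,.22,-95),(.436,-.287,.22,-170))
E
```

```text
[ 0.40255027 -0.29169089  0.04      ] [ 0.46635289 -0.28321816  0.04      ] [ 0.43445158 -0.28745452  0.04      ] 7.564389602817268
[ 0.63662915 -0.15494661  0.004     ] [ 0.76570367 -0.17842809  0.004     ] [ 0.70116641 -0.16668735  0.004     ] -10.310595501469164
[ 0.46736469 -0.25068688  0.014     ] [ 0.52982344 -0.24657537  0.014     ] [ 0.49859406 -0.24863113  0.014     ] 3.766213825109262
[[ 0.    -0.966 -0.259  0.07 ]
 [ 1.     0.     0.     0.   ]
 [-0.    -0.259  0.966 -0.158]
 [ 0.     0.     0.     1.   ]]
[0.18964461 0.64759176 0.22611174] -16.322014350939053
[[2.5, 2.4, 0.0, 5.2], [2.7, 2.1, 0.1, 5.3], [2.9, 1.9, 0.0, 5.2], [3.1, 1.6, 0.1, 5.3], [3.2, 1.3, 0.0, 5.2], [3.2, 1.1, 0.0, 5.3], [3.4, 0.7, 0.1, 5.2], [3.4, 0.4, 0.0, 5.3]]
[[3.5, 0.1, 0.1, 5.2], [3.4, -0.3, 0.0, 5.3], [3.4, -0.5, 0.0, 5.2], [3.4, -0.9, 0.1, 5.2], [3.3, -1.1, 0.0, 5.3], [3.1, -1.4, 0.1, 5.2], [3.0, -1.8, 0.0, 5.3], [3.5, -0.2, 0.0, 5.4]]
[[3.4, -0.5, 0.0, 5.3], [3.4, -0.9, 0.0, 5.4], [3.3, -1.1, 0.0, 5.3], [3.1, -1.5, 0.0, 5.4], [3.0, -1.7, 0.0, 5.3], [2.9, -2.0, 0.0, 5.4], [2.6, -2.3, 0.0, 5.3], [2.4, -2.5, 0.0, 5.4]]
[[2.2, -2.7, 0.0, 5.4], [1.9, -3.0, 0.0, 5.3], [1.6, -3.0, 0.0, 5.4], [1.3, -3.3, 0.0, 5.3], [1.0, -3.3, 0.0, 5.4]]
end [   0.4363   -0.2871    0.2201 -170.022 ]
```

Request:
apply_moves(motion=[[[0,2.5,2.4,0,5.2],[0,2.7,2.1,0,5.3],[0,2.9,1.9,0,5.2],[0,3.1,1.6,0,5.3],[0,3.2,1.3,0,5.2],[0,3.2,1.1,0,5.3],[0,3.4,0.7,0,5.2],[0,3.4,0.4,0,5.3]]])

```text
clock: 0.92
tool_pos: [0.3286, 0.4077, 0.2267]
tool_rot: [-2.74, 1.536, 0.0]
ft_force: [0.3, -0.3, 0.7]
gripper_width: 0.0875
gripper_force: 0.0
```

Request:
apply_moves(motion=[[[0,3.5,0.1,0.1,5.2],[0,3.4,-0.3,0,5.3],[0,3.4,-0.5,0,5.2],[0,3.4,-0.9,0.1,5.2],[0,3.3,-1.1,0,5.3],[0,3.1,-1.4,0.1,5.2],[0,3.0,-1.8,0,5.3],[0,3.5,-0.2,0,5.4]]])

```text
clock: 1.58
tool_pos: [0.4516, 0.1641, 0.2235]
tool_rot: [-2.005, 2.418, -0.001]
ft_force: [1.9, -0.0, 0.4]
gripper_width: 0.0876
gripper_force: 0.0
```

Request:
apply_moves(motion=[[[0,3.4,-0.5,0,5.3],[0,3.4,-0.9,0,5.4],[0,3.3,-1.1,0,5.3],[0,3.1,-1.5,0,5.4],[0,3.0,-1.7,0,5.3],[0,2.9,-2.0,0,5.4],[0,2.6,-2.3,0,5.3],[0,2.4,-2.5,0,5.4]]])

```text
clock: 2.25
tool_pos: [0.4406, -0.1143, 0.2239]
tool_rot: [-0.985, 2.982, -0.0]
ft_force: [0.8, 0.0, -0.2]
gripper_width: 0.0879
gripper_force: 0.0
```

Request:
apply_moves(motion=[[[0,2.2,-2.7,0,5.4],[0,1.9,-3.0,0,5.3],[0,1.6,-3.0,0,5.4],[0,1.3,-3.3,0,5.3],[0,1.0,-3.3,0,5.4],[0,0,0,0,0],[0,0,0,0,0],[0,0,0,0,0]]])

```text
clock: 2.92
tool_pos: [0.4361, -0.2869, 0.2233]
tool_rot: [0.273, -3.129, -0.001]
ft_force: [0.4, 0.7, 0.3]
gripper_width: 0.0877
gripper_force: 0.0
```

```bash
python3 - <<'E'
from h import *
d=cam("wrist");s=get_state();print(s["tool_pos"],yaw(s),s["qpos"].round(2))
cv2.imwrite("pics/w1.png",d["img"])
for nm,lo,hi,z in(("blue",(105,140,40),(125,255,255),.04),("orange",(8,220,150),(18,255,255),.012)):
    for c in blobs(d,lo,hi,2):
        if cv2.contourArea(c)<150: continue
        r=cv2.minAreaRect(c);print(nm,cv2.contourArea(c),r,[ray(d,p,z).round(4)[:2].tolist() for p in [r[0],*cv2.boxPoints(r)]])
E
```

```text
[ 0.43627587 -0.28641228  0.22347021] -169.9602972203708 [-0.2   0.11 -0.33 -0.   -1.14 -1.19]
blue 1140.0 ((320.6072998046875, 220.10015869140625), (20.432945251464844, 60.2503662109375), 1.3971812725067139) [[0.4363, -0.2901], [0.4703, -0.296], [0.4069, -0.305], [0.4038, -0.2844], [0.4671, -0.2744]]
```

View pics/w1.png

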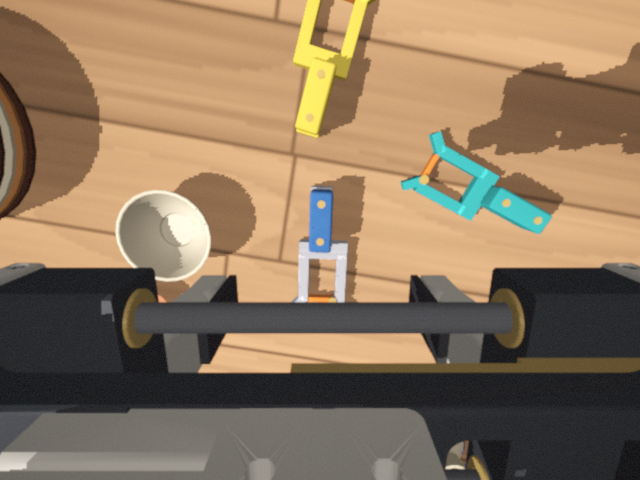

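Wrist view: the blue handle is at (321,220), with its fork pointing down the image under the gripper. It's clear of the bowl (163,235), and the teal and yellow hooks are well away.

```bash
python3 - <<'E'
import rig
print([n for n in dir(rig) if n[0]!='_'], getattr(rig,"grip_depth",None))
E
```

```text
['MotionError', 'get_state', 'grip_depth', 'sign_off', 'snapshot'] 0.0188
```

Request:
apply_moves(motion=[[[0,0,-0.3,3,1.9],[0,0,0,3,0],[0,0,0,3,0],[0,0,0,3,0],[0,0,0,3,0],[0,0,0,2,0],[0,0,0,0,0],[0,0,0,0,0]]])

```text
clock: 3.63
tool_pos: [0.4369, -0.2889, 0.0535]
tool_rot: [0.225, -3.132, -0.001]
ft_force: [0.0, 0.2, 0.7]
gripper_width: 0.0873
gripper_force: 0.0
```

```bash
python3 - <<'E'
from h import *
d=cam("wrist");s=get_state();print(s["tool_pos"],yaw(s))
cv2.imwrite("pics/w2.png",d["img"])
for c in blobs(d,(105,140,40),(125,255,255),2):
    if cv2.contourArea(c)<150: continue
    r=cv2.minAreaRect(c);print(cv2.contourArea(c),r,[ray(d,p,.04).round(4)[:2].tolist() for p in [r[0],*cv2.boxPoints(r)]])
E
```

```text
[ 0.43789163 -0.28932756  0.05463318] -171.78251502316454
3111.0 ((321.9999694824219, 261.0), (79.99998474121094, 39.99999237060547), 90.0) [[0.4251, -0.2917], [0.4047, -0.3053], [0.4017, -0.2845], [0.4468, -0.2773], [0.45, -0.2995]]
```

View pics/w2.png

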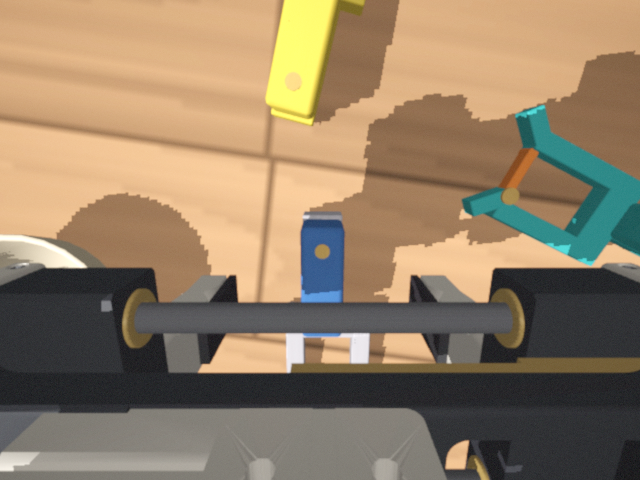

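Handle centred at col 322 between the fingers and parallel to them; bowl rim well outside left. Go down and close.

Request:
apply_moves(motion=[[[0,0,0,2,0],[0,0.1,0,1.6,0],[0,0,0,0.8,0],[0,0,0,0,0],[1,0,0,0,0],[1,0,0,0,0],[1,0,0,0,0],[1,0,0,0,0]]])

```text
clock: 4.35
tool_pos: [0.4366, -0.2902, 0.0105]
tool_rot: [-0.222, 3.132, -0.001]
ft_force: [-0.5, -0.0, 0.1]
gripper_width: 0.0665
gripper_force: 0.0
```

Request:
apply_moves(motion=[[[1,0,0,0,0],[1,0,0,0,0],[1,0,0,0,0],[1,0,0,0,0],[1,0,0,0,0],[1,0,0,-0.5,0],[1,0,0,-0.5,0],[1,0,0,0,0]]])

```text
clock: 5.02
tool_pos: [0.436, -0.29, 0.0202]
tool_rot: [-0.221, 3.134, -0.0]
ft_force: [0.4, 0.2, -4.3]
gripper_width: 0.0235
gripper_force: 30.0
```

```bash
python3 - <<'E'
from h import *
L=[]
for n in("top","side"):
    d=cam(n);c=blobs(d,(0,180,90),(6,255,255),1)[0];m=cv2.moments(c);uv=(m["m10"]/m["m00"],m["m01"]/m["m00"]);e=cv2.fitEllipse(c)
    print(n,cv2.contourArea(c),uv,e,ray(d,uv,.052 if n=="top" else .051))
    if n=="top":
        c=[k for k in blobs(d,(0,0,130),(180,60,255),40) if cv2.pointPolygonTest(k,(306,195),True)>-12]
        for k in c:
            if 60<cv2.contourArea(k)<3000:
                r=cv2.minAreaRect(k);print(r);b=[ray(d,p,.004) for p in cv2.boxPoints(r)]
                print(np.round(b,4)[:,:2].tolist(),[np.degrees(np.arctan2(*(b[i+1]-b[i])[[1,0]])) for i in (0,1)])
s=get_state();print(s["tool_pos"],yaw(s))
E
```

```text
top 108.0 (306.70216049382714, 182.77777777777777) ((306.71533203125, 182.777099609375), (11.458318710327148, 12.264421463012695), 74.89144897460938) [0.67193489 0.04686022 0.052     ]
((308.20294189453125, 183.41114807128906), (19.21047592163086, 29.150484085083008), 11.888657569885254)
[[0.6456, 0.0802], [0.7315, 0.0643], [0.72, 0.009], [0.6343, 0.0252]] [np.float64(-10.424335665794315), np.float64(-101.72909214871163)]
side 112.5 (345.6148148148148, 223.41037037037034) ((345.6137390136719, 223.42300415039062), (9.411120414733887, 15.493244171142578), 95.0533676147461) [0.67041303 0.04218121 0.051     ]
[ 0.43565096 -0.28989374  0.0195549 ] -171.9337443176424
```

Pin at about (0.672, 0.046), axis heading about -10.5°. Both views agree within 5 mm. Next I plan the carry.

```bash
python3 - <<'E'
from h import *
s=get_state()
plan((*s["tool_pos"],yaw(s)),(.436,-.287,.09,-171.9),(.45,-.10,.09,-180),(.5243,.0723,.09,-190.5),step=3)
E
```

```text
[[-0.0, 0.1, -2.3, -0.0], [-0.1, 0.1, -2.4, -0.0], [0.0, 0.1, -2.3, -0.0], [-0.6, 2.6, -0.0, 1.2], [-0.5, 2.6, -0.0, 1.1], [-0.4, 2.7, -0.0, 1.2], [-0.5, 2.6, -0.0, 1.1], [-0.3, 2.7, -0.0, 1.2]]
[[-0.3, 2.6, -0.0, 1.1], [-0.3, 2.7, -0.0, 1.2], [-1.1, 2.5, -0.0, 1.5], [-0.9, 2.4, -0.0, 1.5], [-1.0, 2.6, -0.0, 1.5], [-0.8, 2.5, -0.0, 1.5], [-0.8, 2.6, -0.0, 1.5], [-0.7, 2.5, -0.0, 1.5]]
[[-0.7, 2.6, -0.0, 1.5]]
end [ 5.242000e-01  7.200000e-02  8.960000e-02 -1.905337e+02]
```

Request:
apply_moves(motion=[[[1,0,0.1,-2.3,0],[1,-0.1,0.1,-2.4,0],[1,0,0.1,-2.3,0],[1,-0.6,2.6,0,1.2],[1,-0.5,2.6,0,1.1],[1,-0.4,2.7,0,1.2],[1,-0.5,2.6,0,1.1],[1,-0.3,2.7,0,1.2]]])

```text
clock: 5.78
tool_pos: [0.4456, -0.1521, 0.0892]
tool_rot: [0.06, -3.14, -0.0]
ft_force: [1.6, -0.6, -3.8]
gripper_width: 0.0235
gripper_force: 30.0
```

Request:
apply_moves(motion=[[[1,-0.3,2.6,0,1.1],[1,-0.3,2.7,0,1.2],[1,-1.1,2.5,0,1.5],[1,-0.9,2.4,0,1.5],[1,-1.0,2.6,0,1.5],[1,-0.8,2.5,0,1.5],[1,-0.8,2.6,0,1.5],[1,-0.7,2.5,0,1.5]]])

```text
clock: 6.45
tool_pos: [0.5131, 0.0486, 0.0891]
tool_rot: [-0.249, -3.131, 0.0]
ft_force: [-0.8, -0.2, -4.3]
gripper_width: 0.0239
gripper_force: 30.0
```

Request:
apply_moves(motion=[[[1,-0.7,2.6,0,1.5],[1,0,0,2,0],[1,0,0,2,0],[1,0,0,2,0],[1,0,0,0.8,0],[1,0,0,0,0],[1,0,0,0,0],[1,0,0,0,0]]])

```text
clock: 7.12
tool_pos: [0.5251, 0.0721, 0.0225]
tool_rot: [0.288, 3.127, 0.001]
ft_force: [0.1, -0.1, -5.0]
gripper_width: 0.0236
gripper_force: 30.0
```

```bash
python3 - <<'E'
from h import *
s=get_state();print(s["tool_pos"],yaw(s),s["ft_force"],s["gripper_width"])
a=cam("top");b=cam("side")
cv2.imwrite("pics/c3.png",np.hstack([cv2.resize(a["img"][150:250,250:350],(400,400),interpolation=2),cv2.resize(b["img"][190:290,285:385],(400,400),interpolation=2)]))
for n,d in(("top",a),):
    for c in blobs(d,(8,190,150),(20,255,255),40):
        m=cv2.moments(c)
        if m["m00"]>3:
            uv=(m["m10"]/m["m00"],m["m01"]/m["m00"])
            if abs(uv[0]-300)<30 and 170<uv[1]<235:print(uv,m["m00"],ray(d,uv,.018))
E
```

```text
[0.52514732 0.07207327 0.02251021] 169.48605210795202 [ 0.10548429 -0.0581761  -5.0455383 ] 0.023625067753708824
```

View pics/c3.png

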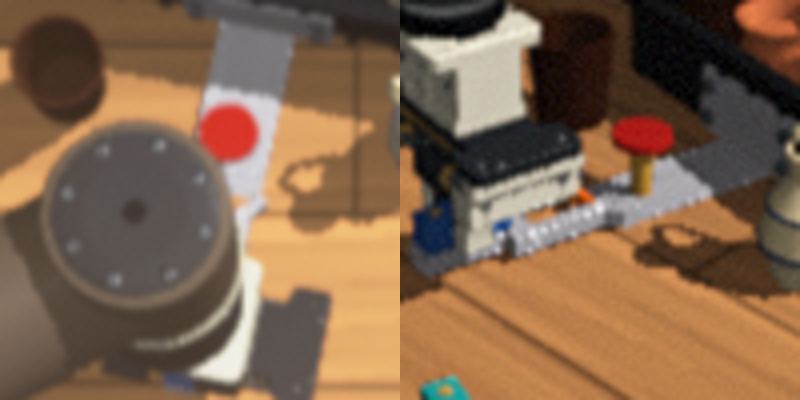

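The side view shows the fork clear above the tongue, latch (585,197) in line with the pin (643,175), and the hook pointing at the pin. From top, the right prong tip is at (255,205), just right of the cap as expected. I'll advance slowly.

Request:
apply_moves(motion=[[[1,-0.5,0,0.2,0],[1,-0.6,0,0.1,0],[1,-0.6,0,0,0],[1,-0.6,0,0,0],[1,-0.5,0,0,0],[1,-0.5,0,0,0],[1,-0.5,0,0,0],[1,-0.4,0,0,0]]])

```text
clock: 7.88
tool_pos: [0.5652, 0.064, 0.0183]
tool_rot: [-0.288, -3.126, 0.001]
ft_force: [-8.7, 3.3, 2.3]
gripper_width: 0.024
gripper_force: 30.0
```

Request:
apply_moves(motion=[[[1,-0.3,0,0,0],[1,-0.3,0,0,0],[1,-0.3,0,0,0],[1,-0.3,0,0,0],[1,-0.3,0,0,0],[1,-0.3,0,0,0],[1,-0.3,0,0,0],[1,0,0,0,0]]])

```text
clock: 8.55
tool_pos: [0.5859, 0.0607, 0.0181]
tool_rot: [-0.287, -3.127, 0.0]
ft_force: [-5.1, 4.3, -0.7]
gripper_width: 0.0241
gripper_force: 30.0
```

Request:
apply_moves(motion=[[[1,-0.4,0,-0.1,0],[1,-0.4,0,0,0],[1,-0.4,0,0,0],[1,-0.4,0,0,0],[1,-0.4,0,0,0],[1,-0.4,0,0,0],[1,0,0,0,0],[1,0,0,0,0]]])

```text
clock: 9.22
tool_pos: [0.6099, 0.0555, 0.0193]
tool_rot: [-0.289, -3.128, 0.001]
ft_force: [0.3, 0.7, -4.3]
gripper_width: 0.0238
gripper_force: 30.0
```

```bash
python3 - <<'E'
from h import *
s=get_state();print(s["tool_pos"],yaw(s),s["ft_force"],s["ft_torque"])
u=np.array([.9833,-.1822]);d=np.array([.672,.046])-s["tool_pos"][:2];print(d@u,d@[.1822,.9833])
E
```

```text
[0.60987295 0.05545018 0.01926413] 169.43665146133836 [ 0.31372504  0.73491689 -4.30266691] [ 0.05192098  0.02642125 -0.01302141]
0.06281135311486086 0.002027188903095867
```

Request:
apply_moves(motion=[[[1,-0.2,0,0,0],[1,-0.2,0,0,0],[1,-0.1,0,0,0],[1,0,0,0,0],[1,0,0,0,0],[1,0,0,0,0],[1,0,0,0,0],[1,0,0,0,0]]])

```text
clock: 9.88
tool_pos: [0.6148, 0.0551, 0.0196]
tool_rot: [0.288, 3.128, 0.0]
ft_force: [0.1, 0.1, -4.9]
gripper_width: 0.0241
gripper_force: 30.0
```

```bash
python3 - <<'E'
from h import *
a=cam("top");b=cam("side");s=get_state();print(s["tool_pos"])
cv2.imwrite("pics/c4.png",np.hstack([cv2.resize(a["img"][130:230,260:360],(400,400),interpolation=2),cv2.resize(b["img"][200:260,315:375],(400,400),interpolation=2)]))
E
```

```text
[0.61482038 0.05514914 0.01957972]
```

View pics/c4.png

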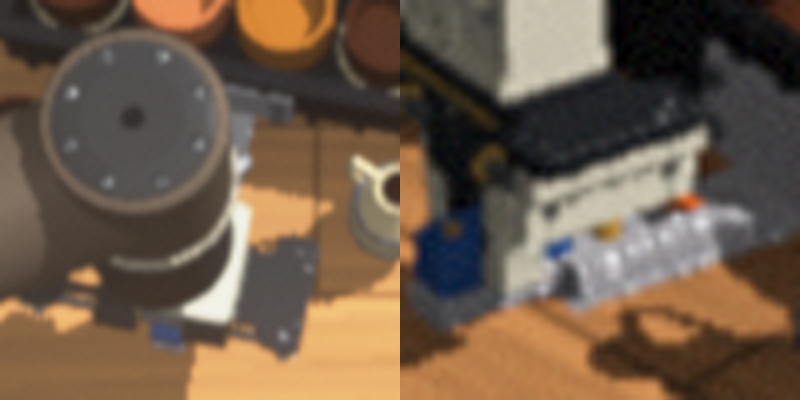

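Side view: brass neck (608,232) now deep in the gap near the handle, and the orange latch (685,200) is back out near the prong tips, beyond the pin. I'll press lightly to feel the bottom, then pull back gently to test the latch.

Request:
apply_moves(motion=[[[1,-0.1,0,0,0],[1,-0.1,0,0,0],[1,-0.1,0,0,0],[1,0,0,0,0],[1,0,0,0,0],[1,0,0,0,0],[1,0,0,0,0],[1,0,0,0,0]]])

```text
clock: 10.65
tool_pos: [0.6155, 0.0546, 0.0192]
tool_rot: [-0.288, -3.124, 0.001]
ft_force: [-8.2, 3.3, 1.3]
gripper_width: 0.0237
gripper_force: 30.0
```

Bottomed out: 8 N back-force. Ease off, lower onto the tongue, release, rise.

Request:
apply_moves(motion=[[[1,0.3,0,0,0],[1,0,0,0.2,0],[1,0,0,0.1,0],[1,0,0,0,0],[0.4,0,0,0,0],[0.4,0,0,0,0],[0.4,0,0,0,0],[0.4,0,0,0,0]]])

```text
clock: 11.32
tool_pos: [0.6155, 0.0551, 0.0168]
tool_rot: [0.288, 3.127, 0.0]
ft_force: [-0.5, 0.6, -0.6]
gripper_width: 0.045
gripper_force: 0.0
```

Request:
apply_moves(motion=[[[0.4,0,0,0,0],[0.4,0,0,0,0],[0.4,0,0,-0.5,0],[0.4,0,0,-1,0],[0.4,0,0,-2,0],[0.4,0,0,-3,0],[0.4,0,0,-3,0],[0.4,0,0,-3,0]]])

```text
clock: 11.98
tool_pos: [0.6148, 0.055, 0.1439]
tool_rot: [0.288, 3.128, -0.0]
ft_force: [1.7, 0.0, 0.1]
gripper_width: 0.0526
gripper_force: 0.0
```

Request:
apply_moves(motion=[[[0.4,2,0,-3,0],[0.4,3,0,-2,0],[0.4,3,0,0,0],[0.4,3,0,0,0],[0.4,3,0,0,0],[0.4,2,0,0,0],[0.4,0,0,0,0],[0.4,0,0,0,0]]])

```text
clock: 12.65
tool_pos: [0.4572, 0.0846, 0.1932]
tool_rot: [0.285, 3.126, 0.003]
ft_force: [0.3, -0.5, 0.4]
gripper_width: 0.0525
gripper_force: 0.0
```

```bash
python3 - <<'E'
from h import *
a=cam("top");b=cam("side");s=get_state();print(s["tool_pos"],s["ft_force"],s["gripper_width"])
cv2.imwrite("pics/c5.png",np.hstack([cv2.resize(a["img"][130:230,260:360],(400,400),interpolation=2),cv2.resize(b["img"][190:270,310:390],(400,400),interpolation=2)]))
E
```

```text
[0.45821338 0.08453943 0.19251901] [ 0.24994322 -0.68790518  0.99149117] 0.052666299544892235
```

View pics/c5.png

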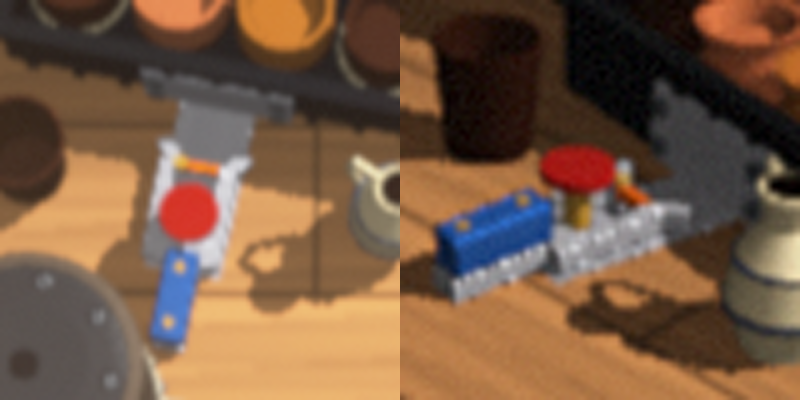

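The hook sits on the pin: the cap (190,212) is inside the fork, and the orange latch (198,165) lies straight across the mouth beyond it, shut. The robot is clear and the pottery near the pin is still upright.

```bash
python3 -c "from rig import *;print(sign_off())"
```

```text
the job is handed in; nothing more can be done
None
```

The tow hook is coupled to the red-capped pin with its latch shut behind it, and it has been released without knocking or shoving any pottery that I could see; I handed the job in at about 12.8 s, and no verdict came back.

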